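# Sound the pillar tube of a cake tier

### The job

Take the depth gauge from its wooden rest and lower it upright into the open tube in the middle of the cake tier, letting the icing push the rubber marker ring up the rod, until you feel the rod stand firmly on the hidden board at the bottom; press gently, so that nothing is crushed. Then draw the gauge straight out and hang it back in its rest, upright and let go, without touching or knocking the ring, so that the ring keeps the mark to which the pillar will be cut; leave the tier and the other things where they stand.

Things in the scene. Friction and masses are not known exactly. Their poses are not given: they have to be found in the camera images.
- cake_tier: round cream-iced cake tier, 73 mm in diameter, its icing surface 94 mm above the worktop, on a thin silver card; about 1 kg, loose. Origin at the centre of its underside, z up. Three wooden dowels end flush in its top round the middle; in the middle is the open tube. Pressing the gauge on it with more than 20 N would crush it; the ring's drag alone is about 3.5 N, and the bottom is felt as a sharp rise above that
- tube_mouth (a point): centre of the open white plastic tube in the middle of the tier's top, level with the icing. The tube is upright, bore 15 mm; it is closed by a hidden board somewhere between 50 and 80 mm below this point, which differs every time and cannot be measured from outside
- gauge_rest: fixed wooden rest on the worktop, a small bridge 96 by 70 mm and 122 mm high; its top plate has one upright through hole of 32 mm diameter, 8 mm nearer the robot than the middle, from which the gauge hangs by its flange. Origin at the centre of its underside
- rest_hole (a point): centre of the hole in the rest's top plate, at the plate's upper face (122 mm above the worktop)
- depth_gauge: depth gauge, 163 mm long, 0.14 kg, loose: steel rod of 10 mm diameter and 105 mm length with a round nose, then a steel flange 44 mm in diameter and 5 mm thick, then a round dark wooden handle 25 mm in diameter and 53 mm high. Origin at the rod's tip, z along the rod to the handle. It starts hanging upright in the rest by its flange.
- gauge_tip (a point): lowest point of the gauge's rod
- gauge_flange (a point): centre of the underside of the gauge's flange, 105 mm above the tip
- gauge_grip (a point): middle of the wooden handle, 137 mm above the tip, where to take the gauge. A fixed clear glass screen, 555 mm high, stands along the worktop behind the work, its robot-side face at x = 0.526 m from y = -0.38 m leftwards: a plumb tool can bring the wrist against it, so lean the tool back some 20 to 25 degrees toward the robot, fingers left and right of the round handle
- ring_foot (a point): centre of the underside of the black rubber marker ring (20 mm diameter, 8 mm high, on the rod); it starts 20 to 32 mm above the tip. The ring is wider than the tube, so it stays on the icing while the rod goes in; it slides on the rod under about 3.5 N and otherwise stays where it is on the rod
- marker_ring (a joint): height of the ring on the rod: 0 when its underside is 20 mm above the tip, growing toward the handle, m
- ramekin: white ramekin, 82 mm wide, 48 mm high, a bystander
- tape_roll: brown tape roll, 76 mm wide, 18 mm high, a bystander
- order_pad: order pad, 130 by 85 by 16 mm, a bystander
- chalk_pen: white chalk pen with a black cap, 134 mm long, lying on the order pad, a bystander
- sugar_shaker: white sugar shaker, 67 mm wide, 114 mm high, a bystander
- bench_scraper: bench scraper with a wooden grip, 130 by 93 mm, lying flat, a bystander
- pastry_brush: pastry brush, 205 mm long, lying flat, a bystander

How it is judged:
On the way, in this order (a step that is already met when the one before it is completed fails the run):
1. the gauge stands in the tube on the hidden board with the ring resting on the icing (contact force between depth_gauge and inner_board_c0 above 2.5 N and z of ring_foot in the frame of tube_mouth below 0.0025 m and horizontal distance between ring_foot and tube_mouth below 0.004 m and angle between depth_gauge's own z axis and vertical below 0.12 rad), for 0.15 s.
2. the gauge is drawn out of the tube (z of gauge_tip in the frame of cake_tier above 0.097 m), for 0.1 s.
At the end, for the whole second after the job is handed in: The gauge hangs upright and at rest in the rest's hole, its flange flat on the top plate (within 3 mm in height), with the ring still on the mark it was pushed to when the rod stood on the hidden board; the tier stands upright (horizontal distance between gauge_flange and rest_hole below 0.013 m and z of gauge_flange in the frame of rest_hole between -0.003 and 0.003 m and angle between depth_gauge's own z axis and vertical below 0.1 rad and value of joint marker_ring above 0.028 m and linear speed of depth_gauge below 0.03 m/s and angle between cake_tier's own z axis and vertical below 0.05 rad); the robot touches nothing.
It fails at once if the gauge is pressed against the tier with more than 20 N (contact force between depth_gauge and cake_tier above 20 N).
It fails at once if the ring is touched by the gripper (contact force between marker_ring and the fingers above 2 N or contact force between marker_ring and the arm above 2 N).
It fails at once if the ring is knocked against the rest (contact force between marker_ring and gauge_rest above 2.5 N).
It fails at once if the tier is pushed more than 20 mm from its place (distance of cake_tier from where it was at the start of the episode above 0.02 m).
It fails at once if a bystander is pushed more than 30 mm from its place (distance of any of ramekin, tape_roll, order_pad, chalk_pen, sugar_shaker, bench_scraper, pastry_brush from where it was at the start of the episode above 0.03 m).
It also fails if it takes over 72 s, if anything falls off the work surface, if the arm or the gripper's body presses on something with over 40 N, if the wrist force passes 120 N, or if a joint passes its speed limit or range.

### The arm

A 7-joint arm with a two-finger parallel gripper is mounted at the origin on a cart in front of the work surface, level with it; the furniture and walls round the work are solid. World frame = base frame: x ahead of the robot, y to its left, z up, the work surface at z = 0. Lengths are in m, angles in rad, forces in N, time in s.
With the tool pointing down it reaches from about 0.35 to 0.9 m from the base axis. Payload 7.2 kg.
Tool frame: the origin (TCP) lies on the centre line of the jaws, within the pads' length; the fingertips stand 11 mm ahead of it and the grasp point (between the pads) lies 8 mm behind it; z points along the fingers, y is the direction in which the jaws open and shut (so a half turn about z gives the same grasp; the last joint's range is limited). The gripper opens to 88 mm and grips with 3 to 60 N. Pads are 20 mm wide; open, the fingers measure 115 mm over their backs; the gripper's body (75 mm by 178 mm) begins 61 mm behind the grasp point.
Start: joints at [1.1, 0.411, -0.013, 1.596, 0.006, 1.134, -0.082], TCP at [0.245, -0.575, 0.234] pointing down, gripper open.
Joint ranges: [-2.95, 2.95], [-0.29, 1.99], [-1.47, 1.44], [0.14, 2.54], [-1.03, 4.17], [0.13, 1.85], [-2.86, 2.86]. Speed limits (rad/s): [2.39, 2.39, 3.01, 3.01, 3.14, 3.14, 3.14].

### API

Orientations are given as [roll, pitch, yaw] about the fixed x, y, z axes, in that order (R = Rz(yaw) Ry(pitch) Rx(roll)).
In Python, from station import monitor, eyes, ticket gives the robot as it stands.
- The arm moves only by the shell command python3 -m creep 'ROWS' [OPENING] [FORCE]. ROWS is JSON, a list of rows, each a list of 2 entries, a list of its own where there are three numbers: the shift along the tool's x, y, z as a fraction of full scale, then the turn about the tool's z as a fraction of full scale. A call has 1 to 12 rows; each row shifts and turns the commanded pose from where the row before left it, along the tool's axes as they then stand; what a row does not reach is not made up. Full scale, the value 1, is 600 mm for a shift and 45 degrees for a turn. A row lasts 1/12 s, in which the tool goes at most 41.7 mm and 7.16 degrees, less where a joint would pass 70% of its speed; a pose out of reach is approached as far as the arm can. A call with a number of a shift or a turn outside -1 to 1 is refused whole. A call with a gripper value outside its range is refused whole. OPENING is the gripper's target within -1 to 1 (fully open at 1, half-way at 0, shut at -1), set as the call begins (- or left out, the last holds). The fingers move at their own pace and stop on an object; FORCE is the grip in N (left out, the last holds). Time passes only in rows, so rows that do not move let the fingers close. It gives the time, the measured TCP pose, the force and the opening at its end, in the units of the state.
- monitor.read_state(): the state, without advancing time (a new reading comes with each control period).
- eyes.read_camera(name): name is "scene" or "top"; returns a dict with "img" (480x640x3 uint8, red, green, blue), "K" (3x3 intrinsics, pixels), "extrinsics" (4x4, takes a point from camera to world coordinates). Camera axes: x right, y down, z forward; pixel columns grow to the right and rows downward; lengths in m; the calibration is good to about 2 mm. A picture is of the moment at which its call begins. There is no depth.
- ticket.close_job(): hands the job in, once; it reports no verdict.
Trained networks look in a picture, given as the dict that the camera call returned (one of the last four; its "shot" number tells which), for a name from the list of things; names that differ only in an ending like _2 or _b are one class to them, and where a whole thing is asked for, a point or a joint stands for the part that bears it (a point fixed in the world has none). Each returns a list of dicts, best first, with "conf" (0 to 1); they miss things now and then, are a little off and sometimes report something else, mostly with a low value. They report only what shows in the picture. A call takes as long as a camera call.
- eyes.regions_of(picture, thing): "region" (480x640 bool, what is visible of it) and "rect" ([left, top, right, bottom] in pixels, round what is visible of it).
The state is a dict: "time": time; "joint_pos": joint angles; "qd": joint speeds; "joint_efforts": joint torques, N m; "eef_pos": TCP position; "eef_rot": TCP orientation; "contact_force": force on the tool from outside, world axes, zero at the start; "moment": the same for the moment, N m; "opening": opening from 0.0 (shut) to 1.0 (fully open).
Only numpy, scipy, OpenCV 4.12 (cv2) and the standard library are available. Lean on these libraries where they do the work, as an engineer would, in place of code of your own. Each camera call takes 0.05 s, during which the arm holds its last target.

## Working session

There is one attempt and no reset: what is moved stays moved. The work goes in short steps, Python scripts to look and compute and a shell command to move; the robot and the scene stay as the last step left them, time stands still between calls to the robot, and variables do not carry over. Pictures are saved under pics/ and viewed, and the job is handed in when it is done.

```bash
ls -la; mkdir -p pics; python3 - <<'E'
from station import monitor, eyes, ticket
import cv2,numpy as np
s=monitor.read_state()
for k,v in s.items(): print(k,np.round(v,4))
for n in("scene","top"):
    p=eyes.read_camera(n); cv2.imwrite(f"pics/{n}0.png",p["img"][:,:,::-1]); print(n,p["K"],np.round(p["extrinsics"],4))
E
```

```text
total 12
drwxr-xr-x  3 agent agent 4096 Dec  6 22:19 .
drwxr-xr-x 23 root  root  4096 Dec  6 22:19 ..
drwxr-xr-x  2 agent agent 4096 Dec  6 22:19 pics
time 0.0
joint_pos [ 1.0998  0.4119 -0.0127  1.5971  0.0056  1.1343 -0.0822]
qd [-0.001  -0.0007  0.0004  0.0001  0.0003  0.002   0.0004]
joint_efforts [-1.00000e-04 -5.87956e+01  6.41600e-01 -2.91070e+01 -5.38000e-02
  1.85000e-02  2.00000e-04]
eef_pos [ 0.2447 -0.5745  0.2328]
eef_rot [-3.140e+00  1.000e-04  4.028e-01]
contact_force [-0.4779 -0.2544  0.0097]
moment [ 0.0231 -0.0153 -0.0007]
opening 1.0035
scene [[438.74634463   0.         315.93275283]
 [  0.         438.74634463 242.83389584]
 [  0.           0.           1.        ]] [[-0.7449 -0.399   0.5346 -0.2363]
 [-0.6669  0.468  -0.5799  0.7617]
 [-0.0188 -0.7885 -0.6147  0.9198]
 [ 0.      0.      0.      1.    ]]
top [[555.08267485   0.         319.23885587]
 [  0.         555.08267485 247.26353597]
 [  0.           0.           1.        ]] [[ 0.317  -0.9203  0.2293  0.06  ]
 [-0.9484 -0.3067  0.0799 -0.1259]
 [-0.0032 -0.2428 -0.9701  1.8524]
 [ 0.      0.      0.      1.    ]]
```

View pics/scene0.png

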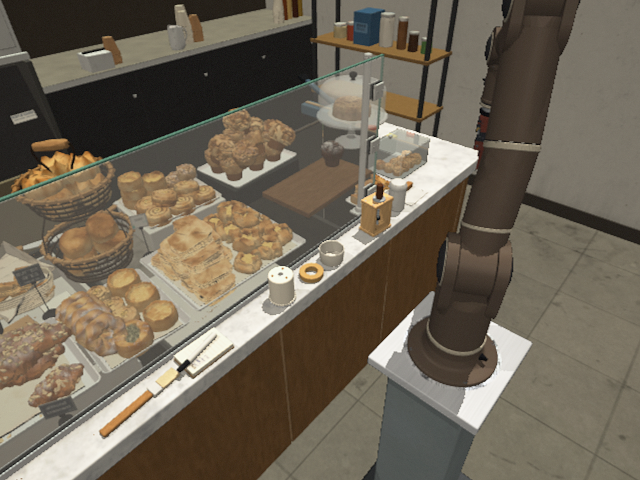

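View pics/top0.png

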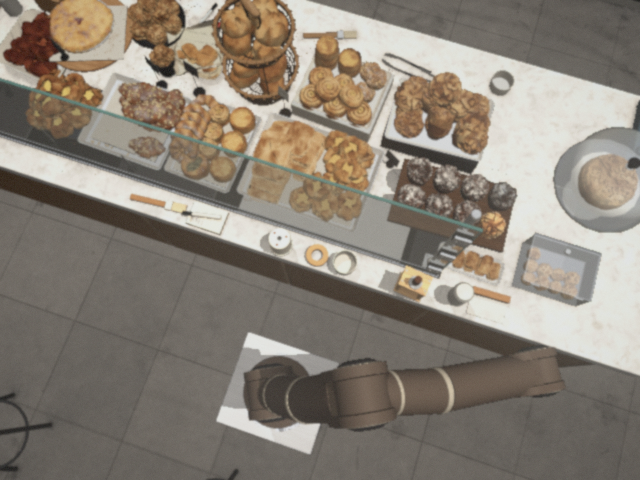

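The cake tier is at scene (281,285) / top (279,240), and the rest with the gauge is at scene (377,210) / top (413,282). The ramekin and tape roll stand between them, and the shaker is to the right of the rest. I'll zoom in next.

```bash
cat > h.py <<'E'
from station import monitor, eyes, ticket
import cv2,numpy as np
def proj(p,X):
    E=np.linalg.inv(p["extrinsics"]);X=np.atleast_2d(X);c=X@E[:3,:3].T+E[:3,3];u=c@np.array(p["K"]).T
    return u[:,:2]/u[:,2:]
def ray(p,uv):
    d=np.linalg.inv(p["K"])@np.array([uv[0],uv[1],1.]);E=np.array(p["extrinsics"]);return E[:3,3],E[:3,:3]@d
def atz(p,uv,z):
    o,d=ray(p,uv);return o+d*(z-o[2])/d[2]
def crop(p,name,cx,cy,w,h,s):
    x0,y0=int(cx-w/2),int(cy-h/2);im=p["img"][max(y0,0):y0+h,max(x0,0):x0+w,::-1]
    cv2.imwrite("pics/"+name,cv2.resize(im,None,fx=s,fy=s,interpolation=cv2.INTER_CUBIC));print(name,"origin",x0,y0,"scale",s)
E
python3 - <<'E'
from h import *
for n in("scene","top"):
    p=eyes.read_camera(n)
    for t in ("cake_tier","gauge_rest","depth_gauge","marker_ring","ramekin","tape_roll","sugar_shaker","order_pad","bench_scraper","pastry_brush"):
        r=eyes.regions_of(p,t)
        for q in r[:2]:
            m=q["region"];ys,xs=np.nonzero(m);c=(xs.mean(),ys.mean());print(n,t,round(q["conf"],2),np.round(q["rect"]),np.round(c,1),m.sum(),np.round(atz(p,c,0.05),3))
    if n=="scene": crop(p,"sc_cake.png",281,285,60,60,10);crop(p,"sc_rest.png",377,210,60,60,10)
    else: crop(p,"tp_cake.png",279,240,40,40,14);crop(p,"tp_rest.png",413,282,44,44,13)
E
```

```text
scene cake_tier 0.8 [269. 266. 294. 309.] [280.8 286.3] 949 [0.462 0.158 0.05 ]
scene cake_tier 0.16 [177. 330. 219. 370.] [195.7 352. ] 373 [0.454 0.459 0.05 ]
scene gauge_rest 0.63 [360. 196. 390. 236.] [374.7 214.2] 959 [ 0.472 -0.314  0.05 ]
scene gauge_rest 0.52 [392. 177. 407. 211.] [397.  193.1] 497 [ 0.491 -0.482  0.05 ]
scene depth_gauge 0.66 [372. 180. 383. 219.] [378.5 196.2] 215 [ 0.531 -0.42   0.05 ]
scene marker_ring 0.41 [370. 184. 385. 225.] [378.3 197.1] 209 [ 0.528 -0.414  0.05 ]
scene ramekin 0.92 [318. 239. 347. 262.] [330.5 252.2] 553 [ 0.453 -0.053  0.05 ]
scene tape_roll 0.58 [298. 265. 326. 282.] [310.6 272.3] 388 [0.437 0.058 0.05 ]
scene sugar_shaker 0.96 [388. 176. 405. 213.] [397.2 193.2] 478 [ 0.49  -0.482  0.05 ]
scene order_pad 0.57 [175. 330. 230. 378.] [202.7 353. ] 1219 [0.438 0.449 0.05 ]
scene order_pad 0.43 [296. 265. 325. 280.] [310.6 272.1] 346 [0.438 0.057 0.05 ]
scene bench_scraper 0.76 [407. 182. 423. 207.] [412.  193.9] 266 [ 0.445 -0.513  0.05 ]
scene pastry_brush 0.75 [ 98. 367. 182. 438.] [140.6 400. ] 1040 [0.438 0.619 0.05 ]
sc_cake.png
[... 418 characters left out ...]
356. 275.] [344.5 261.8] 498 [ 0.465 -0.073  0.05 ]
top ramekin 0.33 [410. 278. 422. 291.] [415.3 282.5] 134 [ 0.473 -0.315  0.05 ]
top tape_roll 0.73 [309. 243. 329. 265.] [317.5 255.2] 287 [0.458 0.019 0.05 ]
top sugar_shaker 0.71 [447. 280. 474. 306.] [460.8 294.2] 449 [ 0.482 -0.467  0.05 ]
top sugar_shaker 0.51 [336. 248. 357. 276.] [345.  262.7] 516 [ 0.463 -0.075  0.05 ]
top order_pad 0.88 [184. 201. 228. 231.] [208.8 218.9] 676 [0.462 0.41  0.05 ]
top bench_scraper 0.93 [466. 287. 510. 325.] [488.5 304.6] 1069 [ 0.478 -0.562  0.05 ]
top pastry_brush 0.61 [128. 192. 185. 214.] [159.3 203. ] 418 [0.461 0.591 0.05 ]
tp_cake.png origin 259 220 scale 14
tp_rest.png origin 391 260 scale 13
```

```bash
cd pics; python3 -c "
import cv2,numpy as np
a=[cv2.resize(cv2.imread(f),(390,290)) if 0 else cv2.resize(cv2.imread(f),(300,300),interpolation=cv2.INTER_CUBIC) for f in('sc_cake.png','sc_rest.png','tp_cake.png','tp_rest.png')]
cv2.imwrite('m.png',np.vstack([np.hstack(a[:2]),np.hstack(a[2:])]))"
```

```text
(no output)
```

View pics/sc_cake.png

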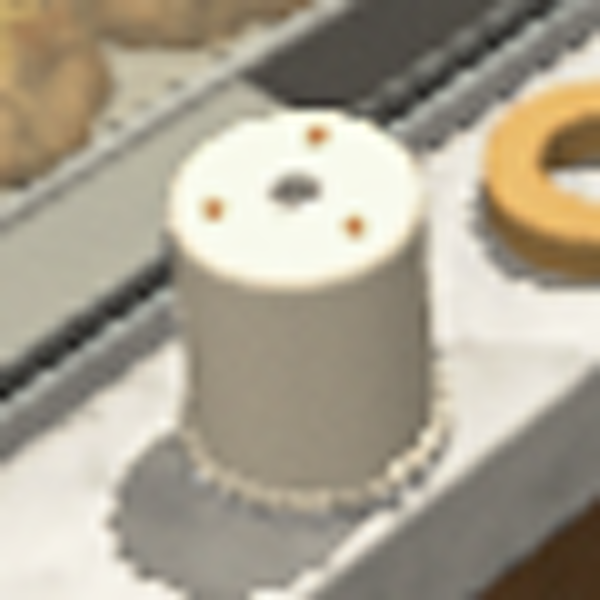

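View pics/sc_rest.png

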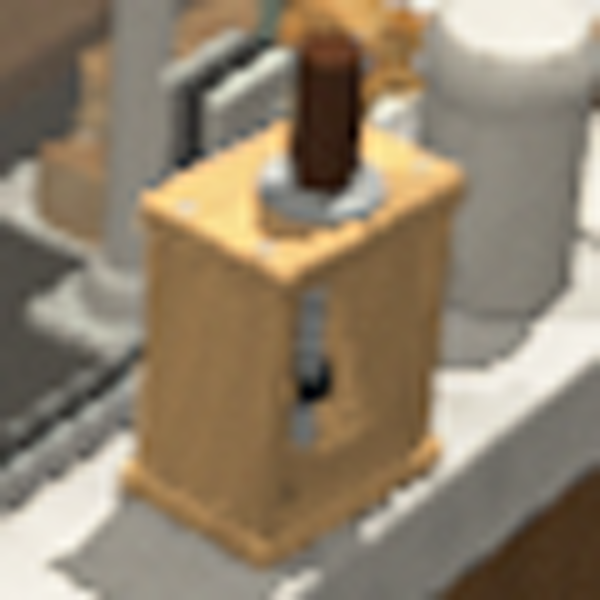

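View pics/tp_cake.png

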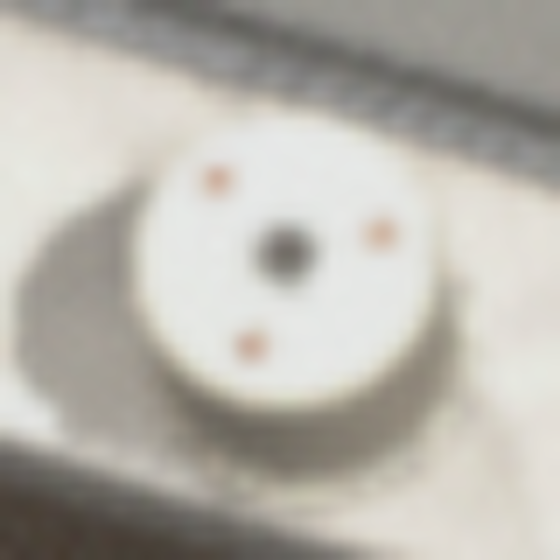

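View pics/tp_rest.png

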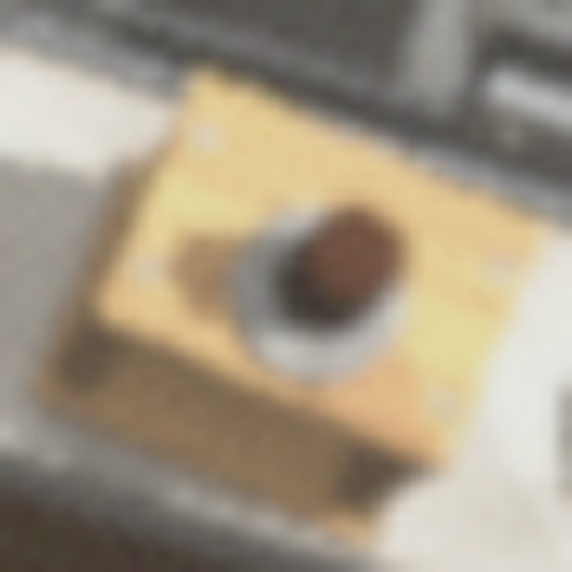

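```bash
python3 - <<'E'
from h import *
S=eyes.read_camera("scene");T=eyes.read_camera("top")
def c(u,v,o,s): return np.array([o[0]+(u+.5)/s-.5,o[1]+(v+.5)/s-.5])
def tri(a,b):
    A=[];B=[]
    M=np.zeros((3,3));r=np.zeros(3)
    for o,d in(a,b):
        d=d/np.linalg.norm(d);P=np.eye(3)-np.outer(d,d);M+=P;r+=P@o
    return np.linalg.solve(M,r)
so,to=(251,255),(259,220)
for nm,a,b,z in [("tube",c(294,190,so,10),c(285,253,to,14),.094),
 ("flange",c(321,190,(347,180),10),c(319,294,(391,260),13),.127),
 ("htop",c(331,46,(347,180),10),c(357,257,(391,260),13),.180)]:
    print(nm,np.round(atz(S,a,z),4),np.round(atz(T,b,z),4),"tri",np.round(tri(ray(S,a),ray(T,b)),4))
# rest corners top plate
for q in [(140,200),(283,280),(465,178),(283,120)]: print("restS",np.round(atz(S,c(*q,(347,180),10),.122),4))
for q in [(195,75),(548,225),(437,465),(98,318)]: print("restT",np.round(atz(T,c(*q,(391,260),13),.122),4))
# edge of counter & tube depth etc
print("nose ring S", c(315,382,(347,180),10))
E
```

```text
tube [0.4652 0.1533 0.094 ] [0.4647 0.1549 0.094 ] tri [0.4642 0.1545 0.0955]
flange [ 0.4542 -0.3033  0.127 ] [ 0.4558 -0.3064  0.127 ] tri [ 0.4564 -0.3066  0.1245]
htop [ 0.457  -0.3066  0.18  ] [ 0.455  -0.3069  0.18  ] tri [ 0.4558 -0.3064  0.1803]
restS [ 0.5014 -0.2657  0.122 ]
restS [ 0.436  -0.2569  0.122 ]
restS [ 0.4258 -0.3475  0.122 ]
restS [ 0.4949 -0.3386  0.122 ]
restT [ 0.4997 -0.263   0.122 ]
restT [ 0.491  -0.3551  0.122 ]
restT [ 0.4256 -0.3456  0.122 ]
restT [ 0.4343 -0.2576  0.122 ]
nose ring S [378.05 217.75]
```

```bash
python3 -m creep '[[[0,0,-0.05],0.128],[[0,0,-0.05],0.128],[[0,0,-0.05],0.128],[[0,0,-0.05],0.128],[[0.02,-0.06,0],0],[[0.02,-0.06,0],0],[[0.02,-0.06,0],0],[[0.02,-0.06,0],0],[[0.02,-0.06,0],0],[[0.02,-0.06,0],0],[[0.02,-0.06,0],0],[[0.02,-0.06,0],0]]'
python3 -c "
from h import *
s=monitor.read_state()
for k in ('time','joint_pos','eef_pos','eef_rot','contact_force'): print(k,np.round(s[k],3))"
```

```text
time: 2.3
eef_pos: [0.3409, -0.2851, 0.3539]
eef_rot: [3.141, -0.001, 0.001]
contact_force: [0.8, -0.1, -0.4]
opening: 1.002
time 2.3
joint_pos [ 0.722  0.015 -0.136  1.814  0.002  1.312 -0.985]
eef_pos [ 0.341 -0.285  0.354]
eef_rot [ 3.141e+00 -1.000e-03  1.000e-03]
contact_force [ 0.827 -0.061 -0.361]
```

```bash
python3 -m creep '[[[0.015,-0.066,0],0],[[0.015,-0.066,0],0],[[0.015,-0.066,0],0],[[0.015,-0.066,0],0],[[0.015,-0.066,0],0],[[0.015,-0.066,0],0],[[0.015,-0.066,0],0],[[0,-0.01,-0.06],0],[[0,0,-0.06],0],[[0,0,-0.06],0],[[0,0,-0.06],0],[[0,0,-0.06],0]]'
python3 -c "
from h import *
s=monitor.read_state()
for k in ('time','joint_pos','eef_pos','eef_rot','contact_force'): print(k,np.round(s[k],3))"
```

```text
time: 3.3
eef_pos: [0.403, -0.0035, 0.5357]
eef_rot: [3.141, -0.001, 0.001]
contact_force: [1.5, 0.6, 0.4]
opening: 0.999
time 3.3
joint_pos [ 0.421 -0.068 -0.479  1.483 -0.031  1.718 -1.632]
eef_pos [ 0.403 -0.003  0.536]
eef_rot [ 3.141e+00 -1.000e-03  1.000e-03]
contact_force [1.516 0.641 0.396]
```

```bash
python3 -m creep '[[[0,0,-0.05],0],[[0,0,-0.05],0],[[0,0,-0.05],0],[[0,0,-0.05],0]]'
python3 -c "
from h import *
s=monitor.read_state()
for k in ('time','joint_pos','eef_pos','eef_rot','contact_force'): print(k,np.round(s[k],3))"
python3 -m creep '[[[0,0,-0.05],0],[[0,0,-0.05],0],[[0,0,-0.05],0],[[0,0,-0.05],0]]'
python3 -c "
from h import *
s=monitor.read_state()
for k in ('time','joint_pos','eef_pos','eef_rot','contact_force'): print(k,np.round(s[k],3))"
```

```text
time: 3.63
eef_pos: [0.4047, -0.0017, 0.6101]
eef_rot: [-3.14, -0.034, 0.006]
contact_force: [0.1, -0.1, -0.5]
opening: 1.0
time 3.633
joint_pos [ 0.689 -0.046 -0.734  1.29  -0.033  1.852 -1.62 ]
eef_pos [ 0.405 -0.002  0.61 ]
eef_rot [-3.14  -0.034  0.006]
contact_force [ 0.147 -0.059 -0.469]
time: 3.97
eef_pos: [0.4025, -0.0051, 0.6501]
eef_rot: [-3.139, -0.125, -0.003]
contact_force: [0.5, 0.5, 0.1]
opening: 1.003
time 3.967
joint_pos [ 0.771 -0.093 -0.745  1.232 -0.071  1.852 -1.573]
eef_pos [ 0.403 -0.005  0.65 ]
eef_rot [-3.139e+00 -1.250e-01 -3.000e-03]
contact_force [0.538 0.484 0.055]
```

```bash
python3 -m creep '[[[0,0,-0.06],0],[[0,0,-0.06],0],[[0,0,-0.06],0],[[0,0,-0.06],0],[[0,0,-0.06],0],[[0,0,-0.06],0]]'
python3 -c "
from h import *
s=monitor.read_state()
for k in ('time','joint_pos','eef_pos','eef_rot','contact_force'): print(k,np.round(s[k],3))"
```

```text
time: 4.47
eef_pos: [0.3817, -0.0043, 0.7256]
eef_rot: [-3.139, -0.298, 0.0]
contact_force: [-0.7, -0.2, 0.3]
opening: 0.998
time 4.467
joint_pos [ 0.456 -0.179 -0.41   1.154 -0.089  1.852 -1.567]
eef_pos [ 0.382 -0.004  0.726]
eef_rot [-3.139 -0.298  0.   ]
contact_force [-0.675 -0.184  0.279]
```

```bash
python3 -m creep '[[[0,0,-0.06],0],[[0,0,-0.06],0],[[0,0,-0.06],0]]'
python3 -m creep '[[[0,0,0.06],0],[[0,0,0.06],0],[[0,0,0.06],0],[[0,0,0.06],0]]'
python3 -c "
from h import *
s=monitor.read_state()
for k in ('time','joint_pos','eef_pos','eef_rot','contact_force'): print(k,np.round(s[k],3))"
```

```text
time: 4.72
eef_pos: [0.3621, -0.0045, 0.7621]
eef_rot: [-3.139, -0.385, -0.0]
contact_force: [0.1, 0.4, -0.2]
opening: 1.0
time: 5.05
eef_pos: [0.4164, -0.004, 0.6266]
eef_rot: [-3.14, -0.384, -0.0]
contact_force: [0.6, 0.2, 0.4]
opening: 1.001
time 5.05
joint_pos [ 0.363 -0.264 -0.326  1.486 -0.097  1.521 -1.554]
eef_pos [ 0.416 -0.004  0.627]
eef_rot [-3.14  -0.384 -0.   ]
contact_force [0.58  0.24  0.399]
```

```bash
python3 -m creep '[[[-0.0195,0.042,0.047],0],[[-0.0195,0.042,0.047],0],[[-0.0195,0.042,0.047],0],[[-0.0195,0.042,0.047],0],[[-0.0195,0.042,0.047],0],[[-0.0195,0.042,0.047],0],[[-0.0195,0.042,0.047],0],[[-0.0195,0.042,0.047],0],[[-0.0195,0.042,0.047],0],[[-0.0195,0.042,0.047],0],[[-0.0195,0.042,0.047],0],[[-0.0195,0.042,0.047],0]]'
cat >> h.py <<'E'
def st():
    s=monitor.read_state()
    for k in ('time','joint_pos','eef_pos','eef_rot','contact_force','moment'): print(k,np.round(s[k],4))
    return s
def Rt(s):
    from scipy.spatial.transform import Rotation as R
    return R.from_euler('xyz',s['eef_rot']).as_matrix()
def goto(g):
    "tool-frame shift (fraction) to bring grasp point to world g"
    s=monitor.read_state();M=Rt(s);gp=np.array(s['eef_pos'])-.008*M[:,2]
    print("grasp now",np.round(gp,4),"rot",np.round(s['eef_rot'],3),"F",np.round(s['contact_force'],1),"M",np.round(s['moment'],2),"t",round(s['time'],2),"op",round(s['opening'],3))
    d=M.T@(np.array(g)-gp);print("shift m",np.round(d,4),"frac",np.round(d/.6,4));
E
python3 - <<'E'
from h import *
s=st();goto([.4557,-.3063,.156])
S=eyes.read_camera("scene");crop(S,"a1.png",365,170,110,110,6)
T=eyes.read_camera("top");crop(T,"a2.png",413,282,100,100,6)
E
```

```text
time: 6.05
eef_pos: [0.4123, -0.307, 0.2597]
eef_rot: [-3.141, -0.383, -0.0]
contact_force: [1.4, 0.1, -0.4]
opening: 0.997
time 6.05
joint_pos [ 0.4919  0.0411  0.229   2.076  -0.3779  0.7678 -0.6118]
eef_pos [ 0.4123 -0.307   0.2597]
eef_rot [-3.1405e+00 -3.8340e-01 -2.0000e-04]
contact_force [ 1.359   0.0876 -0.373 ]
moment [0.0422 0.2561 0.0332]
grasp now [ 0.4093 -0.307   0.2672] rot [-3.141 -0.383 -0.   ] F [ 1.4  0.1 -0.4] M [0.04 0.26 0.03] t 6.05 op 0.997
shift m [ 0.0014 -0.0006  0.1204] frac [ 0.0024 -0.001   0.2007]
a1.png origin 310 115 scale 6
a2.png origin 363 232 scale 6
```

View pics/a1.png

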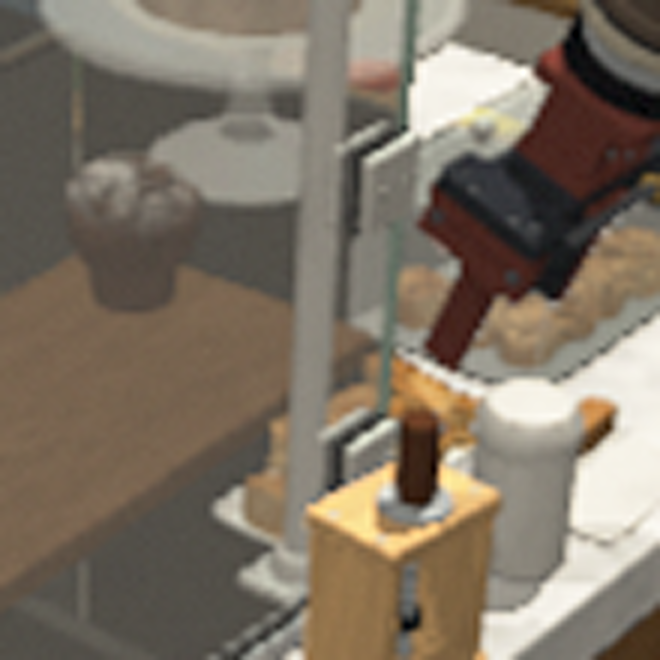

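View pics/a2.png

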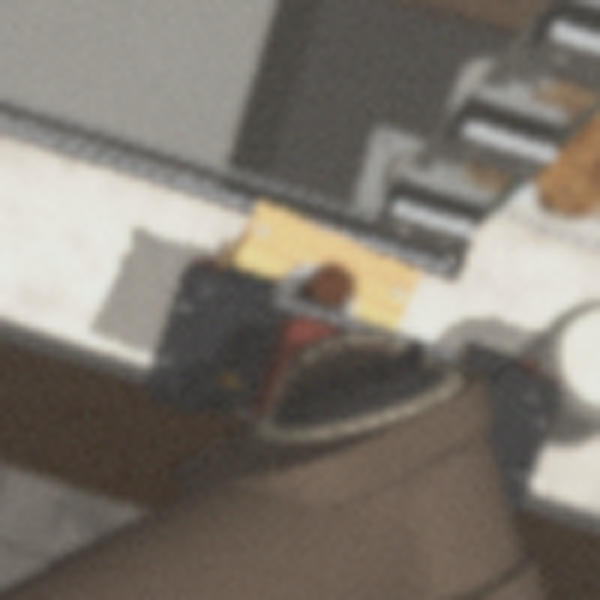

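```bash
python3 -m creep '[[[0.0004,0,0.04],0],[[0.0004,0,0.04],0],[[0.0004,0,0.04],0],[[0.0004,0,0.03],0],[[0.0004,0,0.025],0],[[0.0004,0,0.02],0],[[0,0,0.005],0],[[0,0,0],0]]'
python3 - <<'E'
from h import *
goto([.4557,-.3063,.156])
S=eyes.read_camera("scene");crop(S,"b1.png",375,190,60,60,10)
T=eyes.read_camera("top");crop(T,"b2.png",413,282,60,60,10)
E
```

```text
time: 6.82
eef_pos: [0.4592, -0.3049, 0.1499]
eef_rot: [-3.138, -0.382, -0.0]
contact_force: [0.6, -0.2, -0.2]
opening: 1.0
grasp now [ 0.4562 -0.305   0.1573] rot [-3.138 -0.382 -0.   ] F [ 0.6 -0.2 -0.2] M [-0.01  0.36  0.03] t 6.82 op 1.0
shift m [-0.001   0.0013  0.001 ] frac [-0.0016  0.0022  0.0017]
b1.png origin 345 160 scale 10
b2.png origin 383 252 scale 10
```

View pics/b1.png

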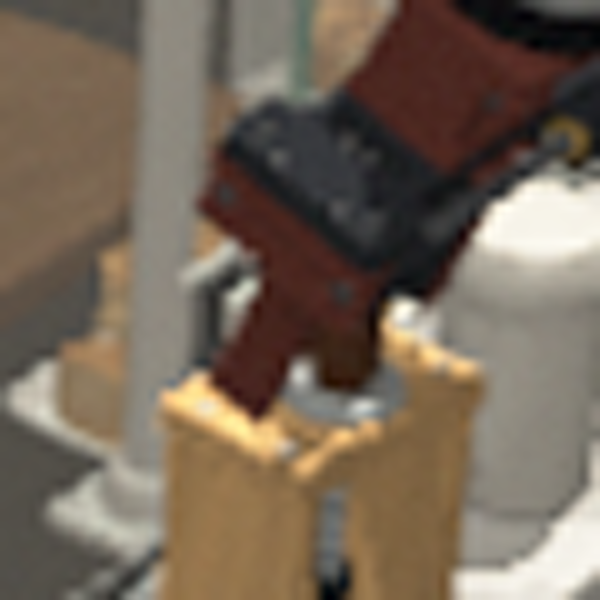

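View pics/b2.png

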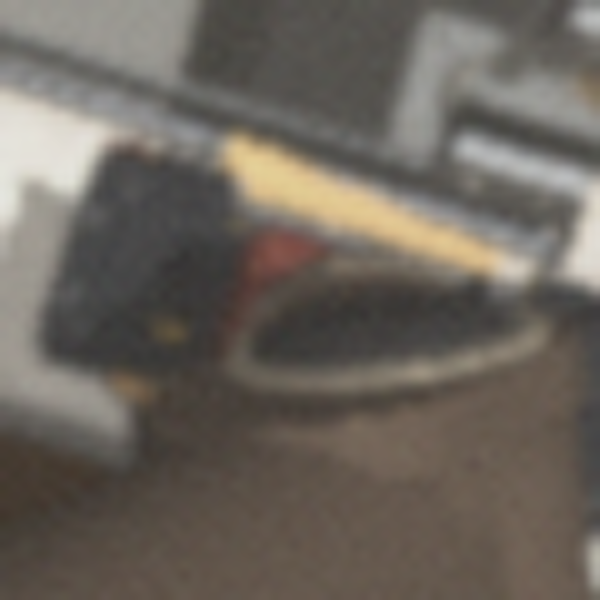

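```bash
python3 -m creep '[[[-0.001,0.002,0],0],[[0,0,0],0],[[0,0,0],0],[[0,0,0],0],[[0,0,0],0],[[0,0,0],0],[[0,0,0],0],[[0,0,0],0],[[0,0,0],0],[[0,0,0],0]]' -1 40
python3 -m creep '[[[0,0,0],0],[[0,0,0],0],[[0,0,0],0]]'
python3 -c "
from h import *
goto([.4557,-.3063,.156])"
```

```text
time: 7.75
eef_pos: [0.4583, -0.3068, 0.1496]
eef_rot: [-3.139, -0.383, -0.001]
contact_force: [-0.5, -0.0, 0.1]
opening: 0.282
time: 8.0
eef_pos: [0.4583, -0.3068, 0.1496]
eef_rot: [-3.139, -0.383, -0.0]
contact_force: [0.1, -0.5, 0.6]
opening: 0.277
grasp now [ 0.4553 -0.3068  0.1571] rot [-3.139 -0.383 -0.   ] F [ 0.1 -0.5  0.6] M [-0.16  0.38  0.02] t 8.0 op 0.277
shift m [-0.0001 -0.0005  0.0011] frac [-0.0001 -0.0008  0.0019]
```

```bash
python3 -m creep '[[[0.0031,0,-0.0077],0],[[0.0062,0,-0.0155],0],[[0.0062,0,-0.0155],0],[[0,0,0],0]]'
python3 - <<'E'
from h import *
goto([.4557,-.3063,.187])
S=eyes.read_camera("scene");crop(S,"c1.png",375,190,60,60,10)
E
```

```text
time: 8.33
eef_pos: [0.4592, -0.3076, 0.1773]
eef_rot: [-3.141, -0.385, 0.0]
contact_force: [0.4, 0.3, -1.2]
opening: 0.278
grasp now [ 0.4562 -0.3076  0.1848] rot [-3.141 -0.385  0.   ] F [ 0.4  0.3 -1.2] M [-0.05  0.4   0.02] t 8.33 op 0.278
shift m [ 0.0004 -0.0013 -0.0023] frac [ 0.0006 -0.0022 -0.0038]
c1.png origin 345 160 scale 10
```

View pics/c1.png

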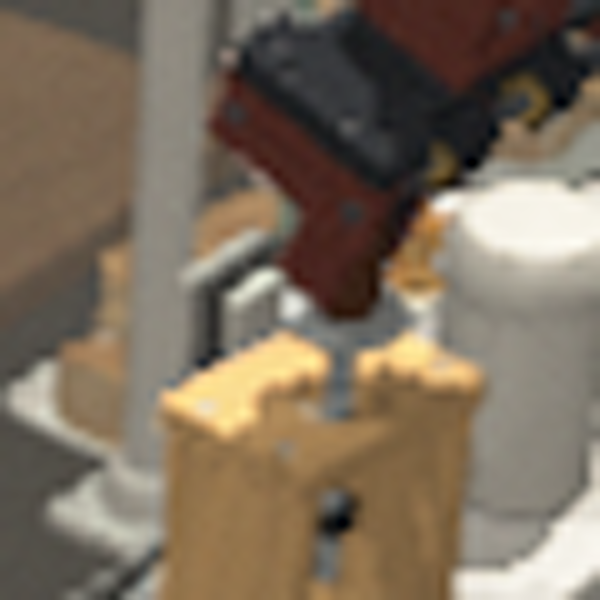

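```bash
python3 -m creep '[[[0.0106,-0.001,-0.0278],0],[[0.0112,-0.001,-0.0278],0],[[0.0112,0,-0.0278],0],[[0.0112,0,-0.0278],0],[[0.0112,0,-0.0278],0],[[0.0112,0,-0.0278],0],[[0.0112,0,-0.0278],0],[[0,0,0],0]]'
python3 - <<'E'
from h import *
goto([.465,.154,.310])
S=eyes.read_camera("scene");crop(S,"d1.png",375,170,90,90,7)
E
```

```text
time: 9.05
eef_pos: [0.4592, -0.3068, 0.3042]
eef_rot: [3.141, -0.388, 0.001]
contact_force: [0.0, -0.6, -2.3]
opening: 0.278
grasp now [ 0.4562 -0.3068  0.3116] rot [ 3.141e+00 -3.880e-01  1.000e-03] F [ 0.  -0.6 -2.3] M [ 0.02  0.41 -0.05] t 9.05 op 0.278
shift m [ 0.0078 -0.4608  0.0046] frac [ 0.0131 -0.7679  0.0077]
d1.png origin 330 125 scale 7
```

View pics/d1.png

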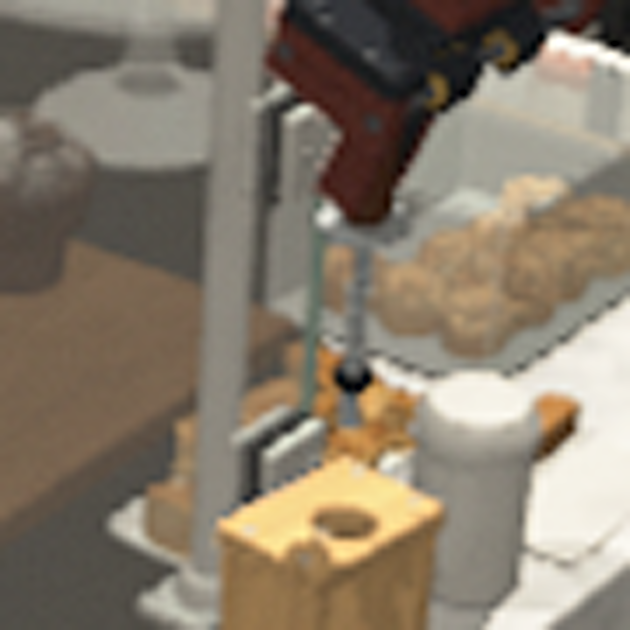

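```bash
python3 -m creep '[[[0.001,-0.04,0],0],[[0.001,-0.064,0],0],[[0.001,-0.067,0],0],[[0.001,-0.067,0],0],[[0.001,-0.067,0],0],[[0.001,-0.067,0],0],[[0.001,-0.067,0],0],[[0.001,-0.067,0],0],[[0.001,-0.067,0],0],[[0.001,-0.067,0],0],[[0.001,-0.067,0],0],[[0,-0.061,0],0]]'
python3 - <<'E'
from h import *
S=eyes.read_camera("scene");crop(S,"e1.png",275,260,80,100,6)
T=eyes.read_camera("top");crop(T,"e2.png",279,240,60,60,10)
crop(T,"e3.png",413,282,44,44,13)
crop(S,"e4.png",377,210,44,44,13)
print("hole S",atz(S,(378.86,198.86),.122))
goto([.465,.154,.310])
E
```

```text
time: 10.1
eef_pos: [0.4627, 0.1573, 0.3028]
eef_rot: [-3.139, -0.381, 0.001]
contact_force: [0.7, -0.1, -1.3]
opening: 0.282
e1.png origin 235 210 scale 6
e2.png origin 249 210 scale 10
e3.png origin 391 260 scale 13
e4.png origin 355 188 scale 13
hole S [ 0.45690181 -0.30885143  0.122     ]
grasp now [0.4597 0.1611 0.3104] rot [-3.137 -0.381  0.008] F [-0.3 -0.6 -1.7] M [ 0.01  0.46 -0.05] t 10.2 op 0.283
shift m [0.0047 0.0071 0.0023] frac [0.0079 0.0119 0.0038]
```

View pics/e1.png

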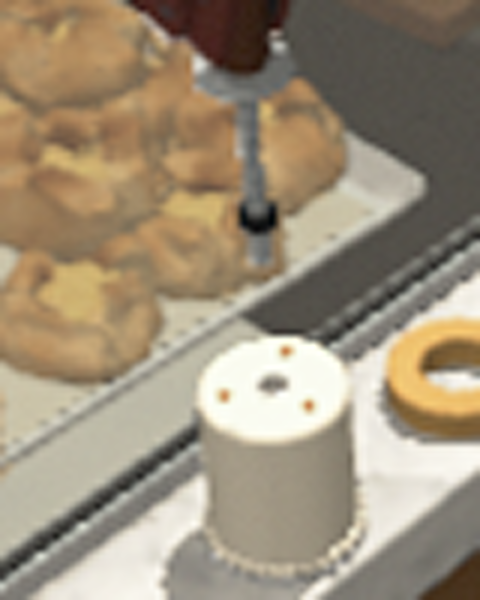

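View pics/e2.png

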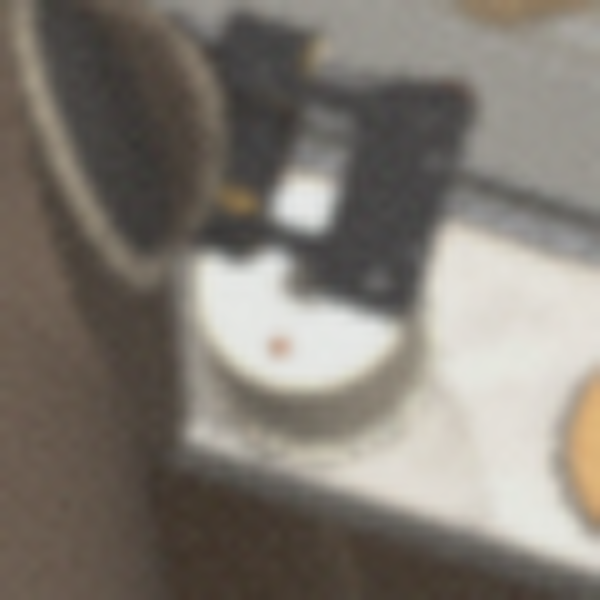

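View pics/e3.png

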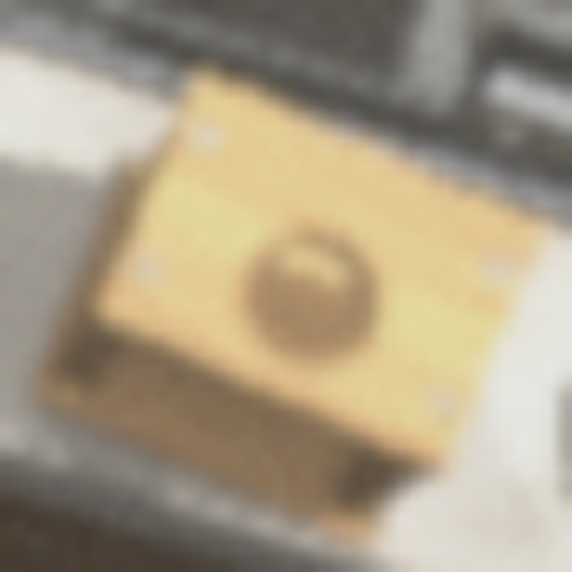

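View pics/e4.png

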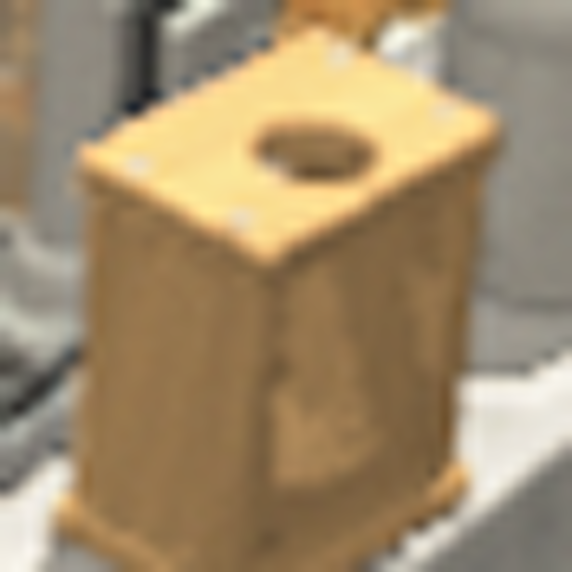

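```bash
python3 -m creep '[[[0.004,0.006,0],0],[[0.004,0.006,0.002],0],[[0,0,0],0],[[0,0,0],0],[[0,0,0],0]]'
python3 - <<'E'
from h import *
goto([.465,.154,.310])
S=eyes.read_camera("scene");crop(S,"f1.png",275,255,60,100,8)
T=eyes.read_camera("top");crop(T,"f2.png",279,240,60,60,10)
c=lambda u,v,o,s:(o[0]+(u+.5)/s-.5,o[1]+(v+.5)/s-.5)
print("hole",atz(S,c(316,152,(355,188),13),.122),atz(T,c(315,297,(391,260),13),.122))
goto([.465,.154,.310])
s=monitor.read_state();M=Rt(s);g=np.array(s['eef_pos'])-.008*M[:,2]
for nm,h in(("tip",-.1401),("ringlow",-.1151),("flange",-.0351)):
    q=proj(S,g+[0,0,h])[0];print(nm,q,"in f1",(q-[245,205]+.5)*8-.5)
E
```

```text
time: 10.62
eef_pos: [0.4689, 0.1465, 0.3044]
eef_rot: [-3.139, -0.382, -0.003]
contact_force: [0.0, -0.3, -1.2]
opening: 0.279
grasp now [0.4659 0.1465 0.3119] rot [-3.139e+00 -3.820e-01 -3.000e-03] F [ 0.  -0.3 -1.2] M [0.03 0.48 0.05] t 10.62 op 0.279
shift m [-0.0015 -0.0075  0.0014] frac [-0.0026 -0.0125  0.0023]
f1.png origin 245 205 scale 8
f2.png origin 249 210 scale 10
hole [ 0.45558136 -0.30691271  0.122     ] [ 0.45594169 -0.30619651  0.122     ]
grasp now [0.4658 0.1472 0.3121] rot [-3.139e+00 -3.830e-01 -1.000e-03] F [ 0.2  0.1 -0.9] M [ 0.04  0.47 -0.01] t 10.72 op 0.281
shift m [-0.0015 -0.0068  0.0016] frac [-0.0026 -0.0114  0.0027]
tip [279.42321852 250.90550244] in f1 [278.88574819 370.74401954]
ringlow [278.77088191 243.65694611] in f1 [273.66705527 312.75556888]
flange [276.56384632 219.1330708 ] in f1 [256.01077053 116.56456638]
```

View pics/f1.png

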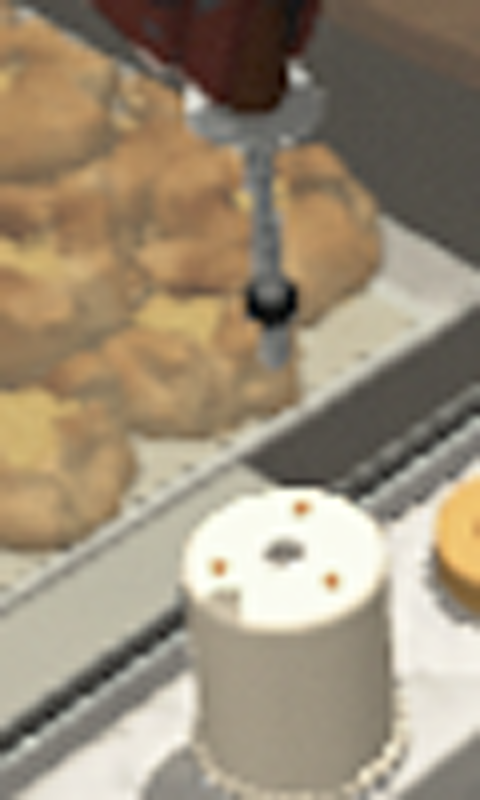

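View pics/f2.png

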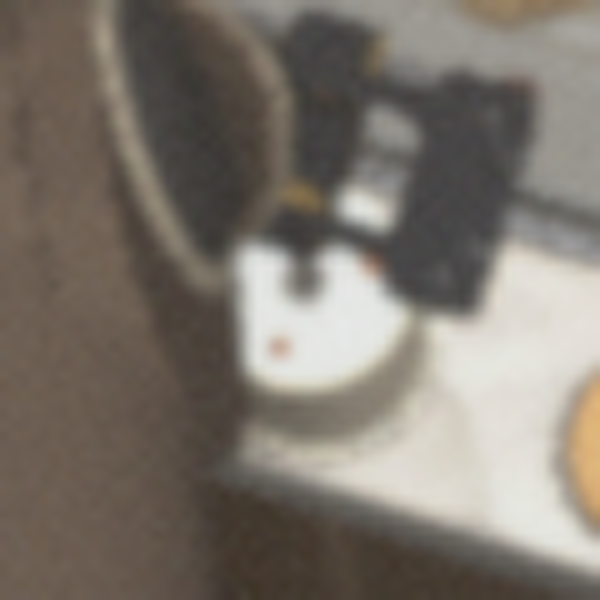

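```bash
python3 -m creep '[[[-0.0026,-0.0114,0.0027],0],[[0,0,0],0],[[0,0,0],0],[[0,0,0],0],[[0,0,0],0]]'
python3 - <<'E'
from h import *
goto([.465,.154,.246])
E
```

```text
time: 11.13
eef_pos: [0.468, 0.1543, 0.3026]
eef_rot: [-3.139, -0.383, -0.001]
contact_force: [-0.5, -0.6, -1.7]
opening: 0.277
grasp now [0.465  0.1543 0.3101] rot [-3.139e+00 -3.830e-01 -1.000e-03] F [-0.5 -0.6 -1.7] M [ 0.05  0.47 -0.04] t 11.13 op 0.277
shift m [-0.0239  0.0005  0.0594] frac [-0.0399  0.0008  0.099 ]
```

```bash
python3 -m creep '[[[-0.008,0,0.0198],0],[[-0.008,0,0.0198],0],[[-0.008,0,0.0198],0],[[-0.008,0.0004,0.0198],0],[[-0.008,0.0004,0.0198],0],[[0,0,0],0],[[0,0,0],0],[[0,0,0],0]]'
python3 - <<'E'
from h import *
goto([.465,.154,.246])
S=eyes.read_camera("scene");crop(S,"g1.png",280,260,50,60,12)
T=eyes.read_camera("top");crop(T,"g2.png",279,240,60,60,10)
s=monitor.read_state();M=Rt(s);g=np.array(s['eef_pos'])-.008*M[:,2]
for nm,h in(("tip",-.1401),("ringlow",-.1171),("flange",-.0351)):
    q=proj(S,g+[0,0,h])[0];print(nm,q,"in g1",(q-[255,230]+.5)*12-.5)
q=proj(S,[.465,.154,.094])[0];print("tube",(q-[255,230]+.5)*12-.5)
E
```

```text
time: 11.8
eef_pos: [0.4683, 0.1544, 0.2392]
eef_rot: [-3.139, -0.383, -0.001]
contact_force: [-0.3, -0.1, -0.8]
opening: 0.28
grasp now [0.4653 0.1544 0.2467] rot [-3.139e+00 -3.830e-01 -1.000e-03] F [-0.3 -0.1 -0.8] M [0.01 0.48 0.02] t 11.8 op 0.28
shift m [-0.0005  0.0004  0.0005] frac [-0.0008  0.0006  0.0009]
g1.png origin 255 230 scale 12
g2.png origin 249 210 scale 10
tip [279.29998237 270.32478502] in g1 [297.09978841 489.39742023]
ringlow [278.71660922 264.08484891] in g1 [290.09931061 414.51818693]
flange [276.52128122 240.60295502] in g1 [263.7553747  132.73546021]
tube [303.42392808 530.08893636]
```

View pics/g1.png

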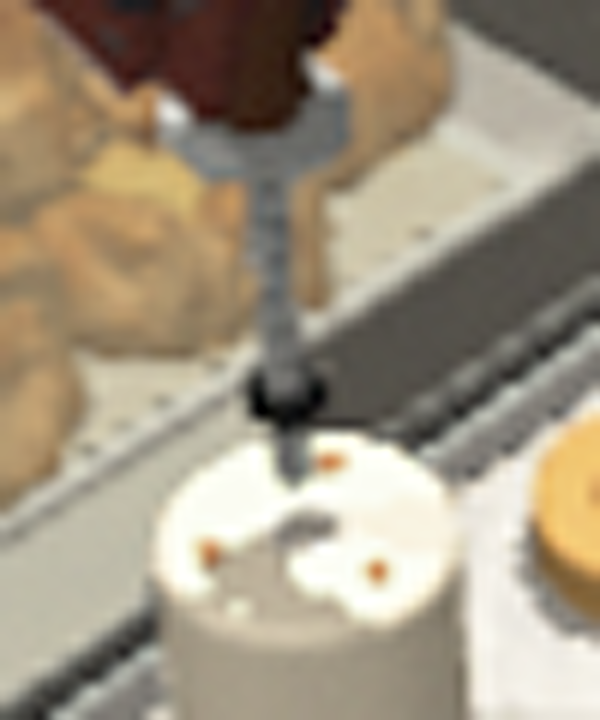

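View pics/g2.png

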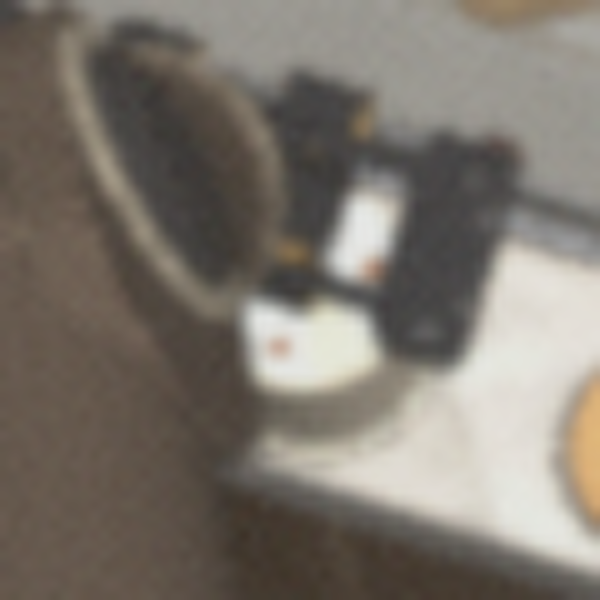

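```bash
cat > guard.py <<'E'
# stop a chain when vertical force exceeds argument
import sys
from h import *
s=monitor.read_state();M=Rt(s);g=np.array(s['eef_pos'])-.008*M[:,2]
f=np.array(s['contact_force']);print("depth~",round((.2341-g[2])*1000,1),"mm xy",np.round(g[:2],4),"F",np.round(f,1),"M",np.round(s['moment'],2),"op",round(s['opening'],3))
sys.exit(abs(f[2]-float(sys.argv[2] if len(sys.argv)>2 else -1.2))>float(sys.argv[1]) or np.hypot(*f[:2])>5)
E
python3 - <<'E'
from h import *
goto([.464,.1535,.236])
E
```

```text
grasp now [0.4654 0.1544 0.2469] rot [-3.139e+00 -3.840e-01 -1.000e-03] F [-0.8 -0.2 -1.9] M [ 0.04  0.48 -0.07] t 11.9 op 0.278
shift m [-0.0054  0.001   0.0096] frac [-0.0089  0.0016  0.016 ]
```

```bash
python3 -m creep '[[[-0.0045,0.0008,0.008],0],[[-0.0044,0.0008,0.008],0],[[0,0,0],0],[[0,0,0],0]]'
python3 - <<'E'
from h import *
goto([.464,.1535,.226])
S=eyes.read_camera("scene");crop(S,"i1.png",280,270,40,40,16)
E
```

```text
time: 12.23
eef_pos: [0.4662, 0.1531, 0.2271]
eef_rot: [-3.139, -0.382, -0.0]
contact_force: [-0.1, 0.1, -2.3]
opening: 0.281
grasp now [0.4632 0.1531 0.2345] rot [-3.139 -0.382 -0.   ] F [-0.1  0.1 -2.3] M [ 0.    0.45 -0.05] t 12.23 op 0.281
shift m [-0.0024 -0.0004  0.0082] frac [-0.004  -0.0006  0.0137]
i1.png origin 260 250 scale 16
```

View pics/i1.png

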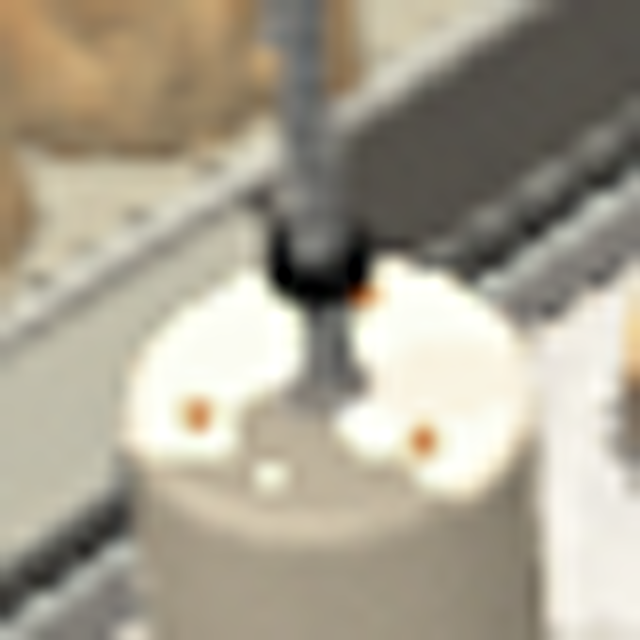

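```bash
python3 -m creep '[[[-0.0022,-0.0002,0.0067],0],[[-0.0023,-0.0002,0.0067],0],[[0,0,0],0]]'; python3 guard.py 3 &&
python3 -m creep '[[[-0.0025,0,0.0062],0],[[-0.0025,0,0.0062],0],[[0,0,0],0]]' >/dev/null; python3 guard.py 3
```

```text
time: 12.53
eef_pos: [0.4666, 0.1534, 0.2182]
eef_rot: [-3.139, -0.381, -0.0]
contact_force: [-0.1, 0.3, -1.4]
opening: 0.28
depth~ 8.5 mm xy [0.4637 0.1534] F [-0.1  0.3 -1.4] M [ 0.03  0.51 -0.02] op 0.28
depth~ 8.5 mm xy [0.4637 0.1534] F [-0.1  0.3 -1.4] M [ 0.03  0.51 -0.02] op 0.28False
False
```

```bash
sed -i 's/sys.exit(\(.*\))$/sys.exit(int(\1))/' guard.py
python3 -m creep '[[[-0.0025,0,0.0062],0],[[-0.0025,0,0.0062],0],[[0,0,0],0]]' >/dev/null; python3 guard.py 3 && python3 -m creep '[[[-0.0025,0,0.0062],0],[[0,0,0],0],[[0,0,0],0]]' >/dev/null; python3 guard.py 3
python3 - <<'E'
from h import *
goto([.464,.1535,.208])
S=eyes.read_camera("scene");crop(S,"j1.png",280,265,50,60,12)
E
```

```text
depth~ 16.6 mm xy [0.4636 0.1533] F [-0.5 -1.1 -2.2] M [0.05 0.5  0.01] op 0.28
depth~ 19.8 mm xy [0.4639 0.1536] F [ 0.1 -0.4 -1.7] M [0.03 0.46 0.01] op 0.278
grasp now [0.4639 0.1536 0.2143] rot [-3.139 -0.382 -0.   ] F [ 0.1 -0.4 -1.7] M [0.03 0.46 0.01] t 13.03 op 0.278
shift m [-0.0022  0.0001  0.0059] frac [-0.0037  0.0002  0.0098]
j1.png origin 255 235 scale 12
```

View pics/j1.png

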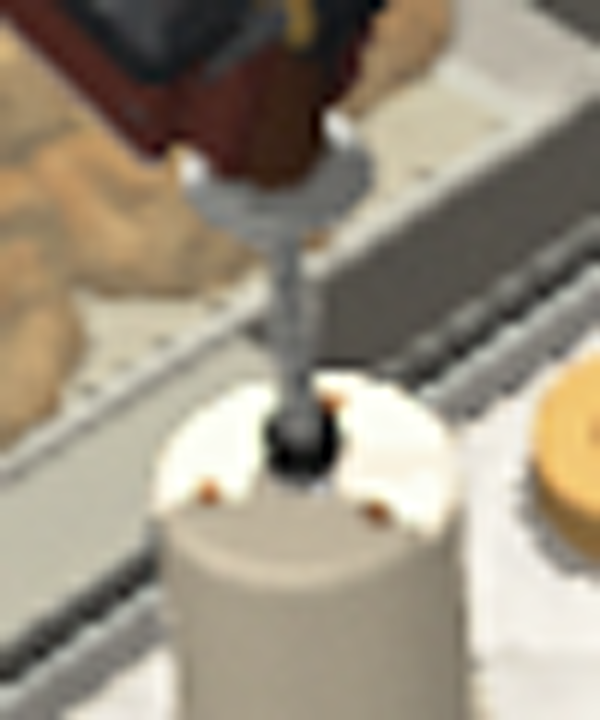

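Rod is in the tube with free play, ring just above the icing. Continue down, guarded.

```bash

python3 -m creep '[[[-0.0025,0,0.0062],0],[[-0.0025,0,0.0062],0],[[0,0,0],0]]' >/dev/null; python3 guard.py 6 && python3 -m creep '[[[-0.0025,0,0.0062],0],[[-0.0025,0,0.0062],0],[[0,0,0],0]]' >/dev/null && python3 guard.py 6 && python3 -m creep '[[[-0.0025,0,0.0062],0],[[-0.0025,0,0.0062],0],[[0,0,0],0]]' >/dev/null && python3 guard.py 6
```

```text
depth~ 28.0 mm xy [0.4641 0.1537] F [-0.4  0.8 -0.5] M [ 0.05  0.51 -0.02] op 0.279
depth~ 36.3 mm xy [0.4638 0.1537] F [ 0.   0.3 -0.6] M [ 0.04  0.48 -0.01] op 0.278
depth~ 44.5 mm xy [0.4637 0.1536] F [-0.2 -0.2 -2. ] M [-0.03  0.5   0.  ] op 0.277
```

```bash

python3 - <<'E'
from h import *
S=eyes.read_camera("scene");crop(S,"k1.png",280,265,50,60,12)
g=np.array([.464,.1535,.1896]);
for nm,h in(("tip",-.1401),("flange",-.0351)):
    q=proj(S,g+[0,0,h])[0];print(nm,(q-[255,235]+.5)*12-.5)
E
```

```text
k1.png origin 255 235 scale 12
tip [320.71806738 609.19749884]
flange [289.62218703 272.66132865]
```

View pics/k1.png

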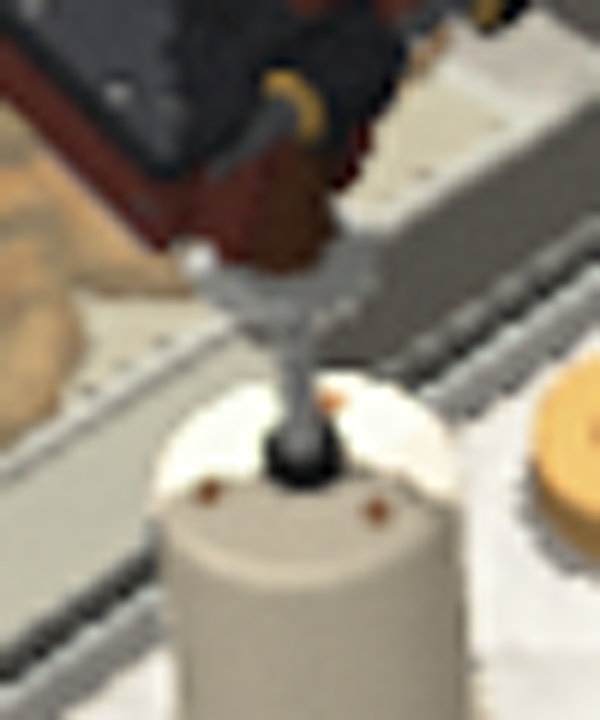

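```bash

python3 -m creep '[[[-0.0012,0,0.0031],0],[[0,0,0],0]]' >/dev/null; python3 guard.py 4 && python3 -m creep '[[[-0.0012,0,0.0031],0],[[0,0,0],0]]' >/dev/null && python3 guard.py 4 && python3 -m creep '[[[-0.0006,0,0.0016],0],[[0,0,0],0]]' >/dev/null && python3 guard.py 4 && python3 -m creep '[[[-0.0006,0,0.0016],0],[[0,0,0],0]]' >/dev/null && python3 guard.py 4 && python3 -m creep '[[[-0.0006,0,0.0016],0],[[0,0,0],0]]' >/dev/null && python3 guard.py 4 && python3 -m creep '[[[-0.0006,0,0.0016],0],[[0,0,0],0]]' >/dev/null && python3 guard.py 4
```

```text
depth~ 46.0 mm xy [0.4638 0.1535] F [ 0.1  0.5 -1.6] M [0.06 0.49 0.07] op 0.28
depth~ 47.9 mm xy [0.4639 0.1536] F [ 0.5 -0.  -1.7] M [0.07 0.46 0.04] op 0.28
depth~ 48.8 mm xy [0.464  0.1536] F [-1.3 -1.   1.3] M [-0.01  0.54 -0.02] op 0.282
depth~ 49.8 mm xy [0.4641 0.1536] F [-0.4 -0.1  0.8] M [-0.07  0.57 -0.06] op 0.278
depth~ 50.8 mm xy [0.4641 0.1536] F [-1.1 -1.3  1.3] M [-0.1   0.55 -0.06] op 0.28
depth~ 51.9 mm xy [0.4641 0.1536] F [-0.6 -0.9  0.3] M [-0.08  0.57 -0.02] op 0.28
```

```bash

python3 -m creep '[[[-0.0006,0,0.0016],0],[[0,0,0],0]]' >/dev/null; python3 guard.py 4.5 && python3 -m creep '[[[-0.0006,0,0.0016],0],[[0,0,0],0]]' >/dev/null && python3 guard.py 4.5 && python3 -m creep '[[[-0.0006,0,0.0016],0],[[0,0,0],0]]' >/dev/null && python3 guard.py 4.5 && python3 -m creep '[[[-0.0006,0,0.0016],0],[[0,0,0],0]]' >/dev/null && python3 guard.py 4.5 && python3 -m creep '[[[-0.0006,0,0.0016],0],[[0,0,0],0]]' >/dev/null && python3 guard.py 4.5 && python3 -m creep '[[[-0.0006,0,0.0016],0],[[0,0,0],0]]' >/dev/null && python3 guard.py 4.5 && python3 -m creep '[[[-0.0006,0,0.0016],0],[[0,0,0],0]]' >/dev/null && python3 guard.py 4.5&& python3 -m creep '[[[-0.0006,0,0.0016],0],[[0,0,0],0]]' >/dev/null && python3 guard.py 4.5
```

```text
depth~ 52.4 mm xy [0.4645 0.1538] F [-3.5  0.1  5.2] M [-0.27  0.68 -0.07] op 0.278
```

```bash

python3 -m creep '[[[0,0,0],0],[[0,0,0],0],[[0,0,0],0]]' >/dev/null; python3 guard.py 4.5; python3 -m creep '[[[-0.0003,0,0.0008],0],[[0,0,0],0]]' >/dev/null; python3 guard.py 8
```

```text
depth~ 52.4 mm xy [0.4645 0.1537] F [-2.1 -0.7  5.4] M [-0.25  0.7  -0.05] op 0.28
depth~ 52.5 mm xy [0.4647 0.1538] F [-4.4 -1.4  9.3] M [-0.45  0.79 -0.08] op 0.285
```

```bash

python3 -m creep '[[[0,0,0],0],[[0,0,0],0],[[0,0,0],0]]' >/dev/null; python3 guard.py 4.5
python3 - <<'E'
from h import *
S=eyes.read_camera("scene");crop(S,"l1.png",280,265,50,60,12)
E
```

```text
depth~ 52.5 mm xy [0.4647 0.1538] F [-3.4 -0.7  9.4] M [-0.41  0.83 -0.14] op 0.279
l1.png origin 255 235 scale 12
```

View pics/l1.png

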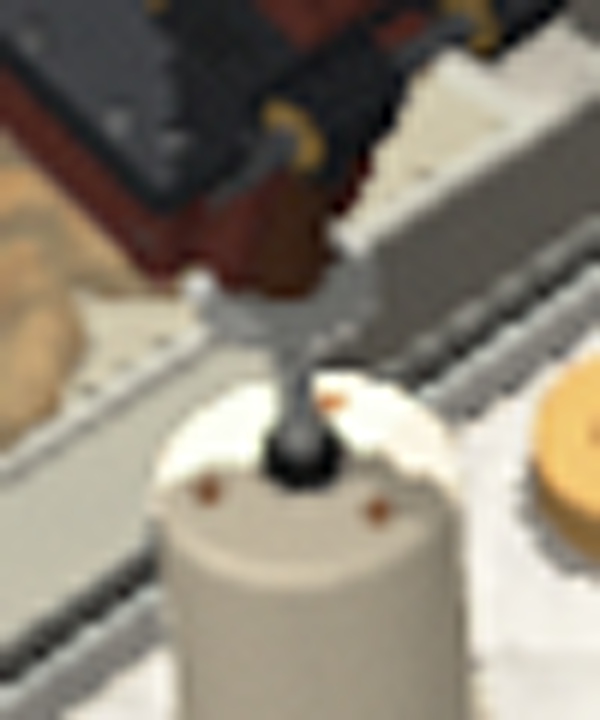

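```bash

python3 -m creep '[[[-0.0012,0,-0.0005],0],[[0,0,0],0],[[0,0,0],0]]' >/dev/null; python3 guard.py 4.5;python3 -m creep '[[[-0.0012,0,-0.0005],0],[[0,0,0],0],[[0,0,0],0]]' >/dev/null; python3 guard.py 4.5
```

```text
depth~ 52.4 mm xy [0.4642 0.1538] F [-2.3 -0.9  6.4] M [-0.5   0.35 -0.12] op 0.278
depth~ 52.4 mm xy [0.4636 0.1538] F [-0.1 -1.4  5.2] M [-0.46 -0.01 -0.12] op 0.28
```

```bash

python3 -m creep '[[[-0.0003,0,0.0008],0],[[0,0,0],0],[[0,0,0],0],[[0,0,0],0],[[0,0,0],0]]' >/dev/null; python3 guard.py 4.5
```

```text
depth~ 52.5 mm xy [0.4639 0.1539] F [-0.9 -1.6  9.7] M [-0.61  0.1  -0.1 ] op 0.277
```

```bash

python3 -m creep '[[[0.0012,0,-0.0031],0],[[0.0025,0,-0.0062],0],[[0.0025,0,-0.0062],0],[[0.0025,0,-0.0062],0],[[0,0,0],0]]' >/dev/null; python3 guard.py 4 && python3 -m creep '[[[0.0025,0,-0.0062],0],[[0.0025,0,-0.0062],0],[[0.0025,0,-0.0062],0],[[0.0025,0,-0.0062],0],[[0.0025,0,-0.0062],0],[[0,0,0],0]]' >/dev/null && python3 guard.py 4
```

```text
depth~ 38.9 mm xy [0.4629 0.1539] F [ 0.2  0.1 -1.7] M [0.   0.47 0.01] op 0.275
depth~ 18.7 mm xy [0.463  0.1538] F [ 0.6 -0.6 -1.9] M [0.05 0.43 0.  ] op 0.276
```

```bash

python3 -m creep '[[[0.003,0,-0.0062],0],[[0.0027,0,-0.0062],0],[[0.0025,0,-0.0062],0],[[0.0025,0,-0.0062],0],[[0.0025,0,-0.0062],0],[[0.0025,0,-0.0062],0],[[0,0,0],0]]' >/dev/null; python3 guard.py 4 && python3 -m creep '[[[0.0099,0,-0.0247],0],[[0.0099,0,-0.0247],0],[[0.0099,0,-0.0247],0],[[0.0099,0,-0.0247],0],[[0.0062,0,-0.0155],0],[[0,0,0],0],[[0,0,0],0]]' >/dev/null && python3 guard.py 4
python3 - <<'E'
from h import *
goto([.4558,-.3066,.312])
S=eyes.read_camera("scene");crop(S,"n1.png",278,245,60,90,8)
s=monitor.read_state();M=Rt(s);g=np.array(s['eef_pos'])-.008*M[:,2]
for nm,h in(("tip",-.1401),("ring52.5",-.1401+.0525),("flange",-.0351)):
    q=proj(S,g+[0,0,h])[0];print(nm,(q-[248,200]+.5)*8-.5)
E
```

```text
depth~ -5.5 mm xy [0.4634 0.1538] F [ 0.  -0.2 -1.7] M [ 0.04  0.45 -0.06] op 0.284
depth~ -78.3 mm xy [0.4629 0.1533] F [ 0.5 -0.6 -1.9] M [ 0.01  0.53 -0.02] op 0.28
grasp now [0.4629 0.1533 0.3124] rot [-3.139e+00 -3.830e-01 -1.000e-03] F [ 0.5 -0.6 -1.9] M [ 0.01  0.53 -0.02] t 18.77 op 0.28
shift m [-0.0064  0.4599 -0.0033] frac [-0.0107  0.7664 -0.0054]
n1.png origin 248 200 scale 8
tip [249.12327177 423.93155999]
ring52.5 [237.79521238 300.21677773]
flange [225.81547467 169.38495641]
```

View pics/n1.png

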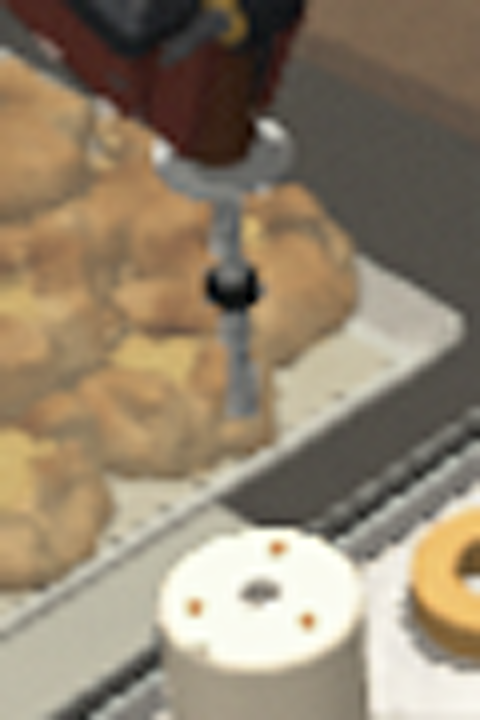

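```bash

python3 -m creep '[[[-0.001,0.04,-0.0005],0],[[-0.001,0.067,-0.0005],0],[[-0.001,0.067,-0.0005],0],[[-0.001,0.067,-0.0005],0],[[-0.001,0.067,-0.0005],0],[[-0.001,0.067,-0.0005],0],[[-0.001,0.067,-0.0005],0],[[-0.001,0.067,-0.0005],0],[[-0.001,0.067,-0.0005],0],[[-0.001,0.067,-0.0005],0],[[-0.0007,0.06,-0.0004],0],[[0,0.04,0],0]]' >/dev/null; python3 -m creep '[[[0,0.018,0],0],[[0,0.0054,0],0],[[0,0,0],0],[[0,0,0],0],[[0,0,0],0],[[0,0,0],0]]'
python3 - <<'E'
from h import *
goto([.4558,-.3066,.312])
S=eyes.read_camera("scene");crop(S,"o1.png",377,175,60,90,8)
s=monitor.read_state();M=Rt(s);g=np.array(s['eef_pos'])-.008*M[:,2]
for nm,h in(("tip",-.1401),("ring52.5",-.1401+.0525),("flange",-.0351)):
    q=proj(S,g+[0,0,h])[0];print(nm,(q-[347,130]+.5)*8-.5)
q=proj(S,[.4558,-.3066,.122])[0];print("hole",(q-[347,130]+.5)*8-.5)
E
```

```text
time: 20.32
eef_pos: [0.4591, -0.3052, 0.3046]
eef_rot: [-3.139, -0.383, 0.001]
contact_force: [-0.1, 0.3, -0.6]
opening: 0.275
grasp now [ 0.4562 -0.3052  0.312 ] rot [-3.139e+00 -3.830e-01  1.000e-03] F [-0.1  0.3 -0.6] M [-0.01  0.45  0.02] t 20.32 op 0.275
shift m [-0.0003  0.0014 -0.0002] frac [-0.0005  0.0023 -0.0003]
o1.png origin 347 130 scale 8
tip [263.4465783  455.38461303]
ring52.5 [272.58668944 342.5292379 ]
flange [282.15300504 224.41140327]
hole [257.41030027 557.47111577]
```

View pics/o1.png

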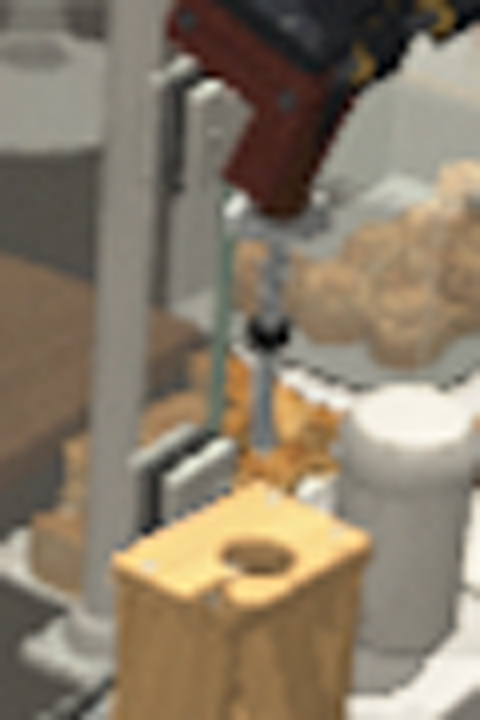

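```bash

python3 -m creep '[[[-0.0067,0.0012,0.0155],0],[[-0.0062,0.0011,0.0155],0],[[-0.0062,0,0.0155],0],[[-0.0062,0,0.0155],0],[[-0.0062,0,0.0155],0],[[0,0,0],0],[[0,0,0],0]]' >/dev/null
python3 - <<'E'
from h import *
goto([.4558,-.3066,.160])
S=eyes.read_camera("scene");crop(S,"q1.png",377,185,60,70,10)
E
```

```text
grasp now [ 0.4554 -0.3075  0.2608] rot [-3.138e+00 -3.810e-01 -1.000e-03] F [-0.1  0.4 -1.1] M [-0.04  0.42 -0.03] t 20.95 op 0.278
shift m [-0.0372 -0.0006  0.0937] frac [-0.0619 -0.001   0.1562]
q1.png origin 347 150 scale 10
```

View pics/q1.png

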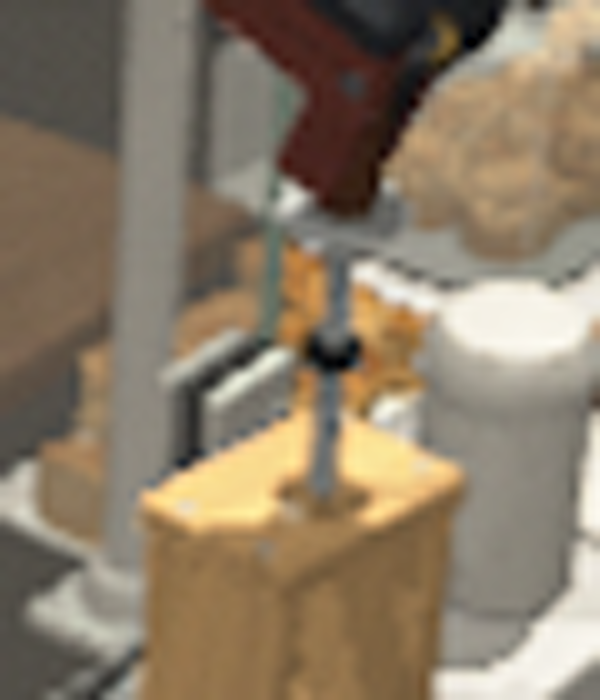

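```bash

python3 -m creep '[[[-0.0055,-0.0005,0.0139],0],[[-0.0055,-0.0005,0.0139],0],[[-0.0055,0,0.0139],0],[[-0.0055,0,0.0139],0],[[0,0,0],0]]' >/dev/null
python3 guard.py 4 && python3 -m creep '[[[-0.0037,0,0.0093],0],[[-0.0037,0,0.0093],0],[[-0.0037,0,0.0093],0],[[0,0,0],0]]' >/dev/null && python3 guard.py 4 && python3 -m creep '[[[-0.0037,0,0.0093],0],[[-0.0037,0,0.0093],0],[[-0.0037,0,0.0093],0],[[-0.0037,0,0.0093],0],[[-0.0037,0,0.0093],0],[[0,0,0],0],[[0,0,0],0]]' >/dev/null && python3 guard.py 4
python3 - <<'E'
from h import *
goto([.4558,-.3066,.1575])
S=eyes.read_camera("scene");crop(S,"r1.png",377,200,60,70,10)
E
```

```text
depth~ 10.6 mm xy [ 0.455  -0.3063] F [-0.7  1.  -1.3] M [0.04 0.46 0.  ] op 0.279
depth~ 27.5 mm xy [ 0.4556 -0.3066] F [-0.1 -0.2 -2. ] M [ 0.03  0.44 -0.01] op 0.28
depth~ 56.7 mm xy [ 0.456  -0.3069] F [-0.2 -0.2 -1.9] M [ 0.06  0.49 -0.03] op 0.277
grasp now [ 0.456  -0.3069  0.1774] rot [-3.139e+00 -3.820e-01 -1.000e-03] F [-0.2 -0.2 -1.9] M [ 0.06  0.49 -0.03] t 22.33 op 0.277
shift m [-0.0076 -0.0002  0.0184] frac [-0.0127 -0.0004  0.0307]
r1.png origin 347 165 scale 10
```

View pics/r1.png

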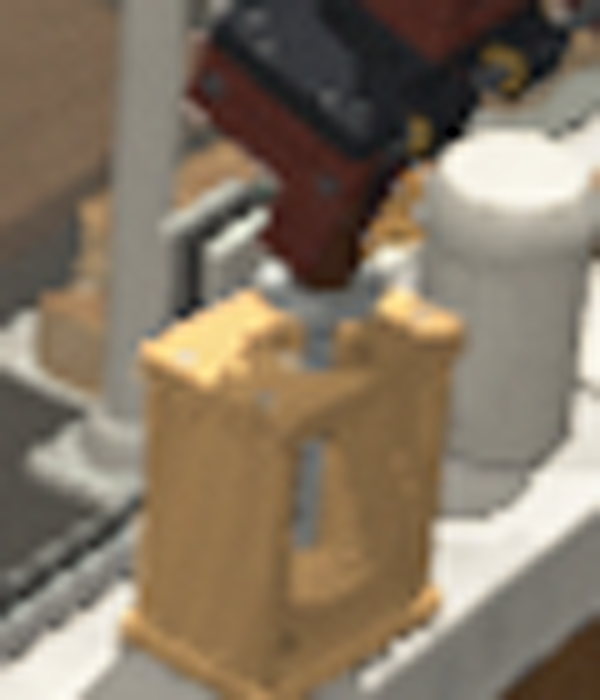

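```bash

python3 -m creep '[[[-0.0025,0,0.0062],0],[[-0.0025,0,0.0062],0],[[-0.0025,0,0.0062],0],[[-0.0025,0,0.0062],0],[[0,0,0],0],[[0,0,0],0]]' >/dev/null
python3 guard.py 3.5 && python3 -m creep '[[[-0.0006,0,0.0016],0],[[0,0,0],0]]' >/dev/null && python3 guard.py 3.5 && python3 -m creep '[[[-0.0006,0,0.0016],0],[[0,0,0],0]]' >/dev/null && python3 guard.py 3.5&& python3 -m creep '[[[-0.0006,0,0.0016],0],[[0,0,0],0]]' >/dev/null && python3 guard.py 3.5&& python3 -m creep '[[[-0.0006,0,0.0016],0],[[0,0,0],0]]' >/dev/null && python3 guard.py 3.5 && python3 -m creep '[[[-0.0006,0,0.0016],0],[[0,0,0],0]]' >/dev/null && python3 guard.py 3.5; python3 -c "
from h import *
goto([.4558,-.3066,.1571])"
```

```text
depth~ 72.6 mm xy [ 0.456  -0.3068] F [-0.4  1.2 -1.2] M [0.04 0.45 0.04] op 0.275
depth~ 73.2 mm xy [ 0.4562 -0.307 ] F [ 0.8 -0.3 -2.2] M [ 0.06  0.47 -0.02] op 0.282
depth~ 74.3 mm xy [ 0.4562 -0.3069] F [ 0.2 -0.3 -1.5] M [-0.03  0.49 -0.02] op 0.28
depth~ 75.4 mm xy [ 0.4562 -0.3068] F [-0.4 -0.1 -1.6] M [-0.04  0.46 -0.03] op 0.279
depth~ 76.5 mm xy [ 0.4562 -0.3068] F [-0.3 -0.7 -2.7] M [0.08 0.53 0.01] op 0.276
depth~ 77.0 mm xy [ 0.4564 -0.307 ] F [-0.7  1.   2.3] M [0.16 0.53 0.08] op 0.279
grasp now [ 0.4564 -0.307   0.1571] rot [-3.139 -0.383 -0.   ] F [-0.7  1.   2.3] M [0.16 0.53 0.08] t 23.72 op 0.279
shift m [-0.0005 -0.0004 -0.0003] frac [-0.0009 -0.0006 -0.0004]
```

```bash

python3 -m creep '[[[0,0,0],0],[[0,0,0],0],[[0,0,0],0],[[0,0,0],0],[[0,0,0],0],[[0,0,0],0],[[0,0,0],0],[[0,0,0],0]]' 1 40
python3 -m creep '[[[0,0,-0.01],0],[[0,0,-0.02],0],[[0,0,-0.04],0],[[0,0,-0.06],0],[[0,0,-0.06],0],[[0,0,-0.06],0],[[0,0,-0.04],0],[[0,0,0],0]]'
python3 - <<'E'
from h import *
S=eyes.read_camera("scene");crop(S,"s1.png",377,205,60,70,10);crop(S,"s3.png",281,280,60,60,10)
T=eyes.read_camera("top");crop(T,"s2.png",413,282,60,60,10)
E
```

```text
time: 24.38
eef_pos: [0.4593, -0.3069, 0.1493]
eef_rot: [-3.139, -0.383, -0.0]
contact_force: [-0.6, -0.8, -0.1]
opening: 0.847
time: 25.05
eef_pos: [0.3936, -0.3096, 0.3173]
eef_rot: [3.138, -0.39, -0.001]
contact_force: [-0.5, -1.3, 0.1]
opening: 0.999
s1.png origin 347 170 scale 10
s3.png origin 251 250 scale 10
s2.png origin 383 252 scale 10
```

View pics/s1.png

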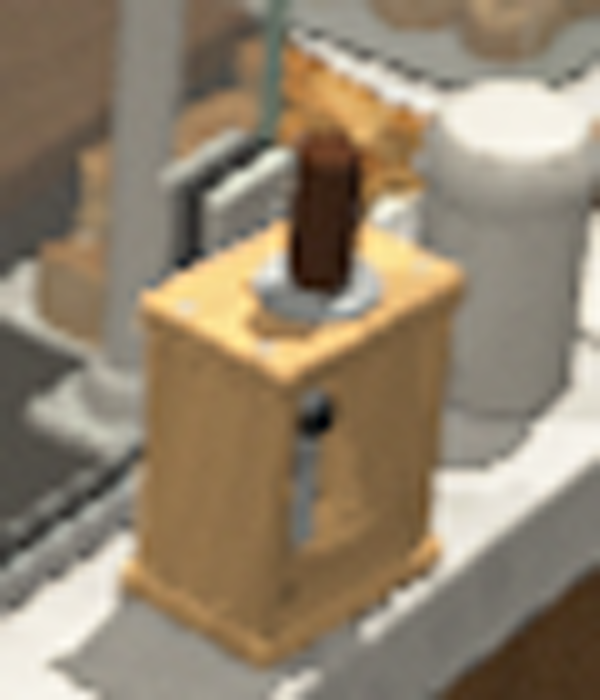

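View pics/s2.png

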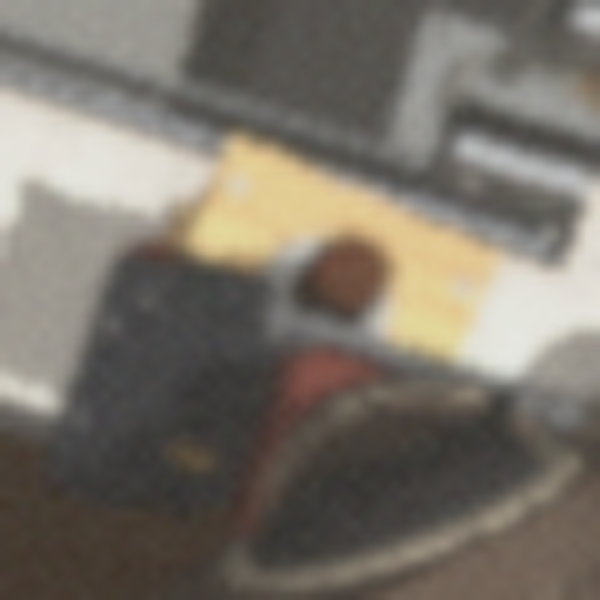

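View pics/s3.png

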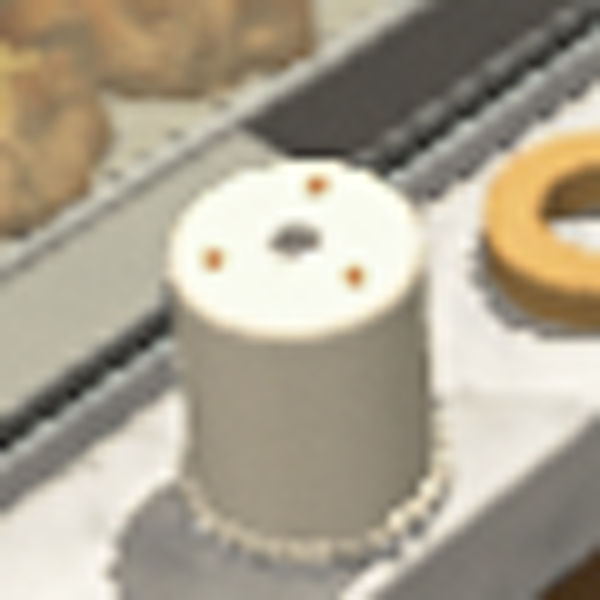

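The gauge hangs flat and upright at s1 (325,285). The ring is now high on the rod at s1 (318,412), and the tier has not moved.

```bash
python3 -m creep '[[[0,0,0],0],[[0,0,0],0],[[0,0,0],0],[[0,0,0],0]]'; python3 -c "
from station import ticket
print(ticket.close_job())"
```

```text
time: 25.48
eef_pos: [0.3942, -0.3069, 0.3096]
eef_rot: [-3.138, -0.381, -0.001]
contact_force: [-0.4, -0.2, 0.1]
opening: 0.998
the job is handed in; nothing more can be done
None
```

I measured the tube, hung the gauge back in its rest, and handed in the job at 25.5 s of the 72 s allowed. No verdict was reported.

- **Lean:** The moves cannot tilt the tool directly, so I got the 22° lean by raising the arm to its wrist limit, and it held from then on.
- **Measuring:** The rod met a firm stop about 52.5 mm below the icing. I pressed to about 11 N in total. The depth stayed the same when I eased off the sideways force, so I took it as the board and not the tube wall.
- **Ring:** It stayed on the icing while the rod went in. After I drew the gauge out, the pictures showed it about 52 mm above the tip, and it is still high on the rod now.
- **Last checks:** The gauge hangs upright with its flange flat, within about 1 mm of where it hung at the start. The tier shows no movement in the picture. The gripper is open and clear with no contact force. I did not check the bystanders in a final picture; they were not in the arm's path.
- **Disagreements:** The two cameras differed by about 1.5 mm on the tube's position. I corrected this by comparing the tip with the tube in the same picture. The ring's drag showed only weakly, under about 1 N at the stops above 48 mm and about 2.5 N after that, against the 3.5 N stated.

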